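Square a carton into the labelling stop and start the labeller

TASK

Push the cardboard carton with the red band along the bench, without lifting it, into the corner of the blue stop, so that one long side lies flush against the long rail and one end lies flush against the short side stop. Then, with the carton in place, press the green button all the way down to start the labeller and let go. Leave the green-banded carton and the other things on the bench where they are.

Things in the scene. Friction and masses are not known exactly. Their poses are not given: they have to be found in the camera images.
- carton_red: Closed cardboard carton with a red band, full of screws (0.4 to 0.85 kg), too wide to grip: 90 mm along its x, 110 mm along its y (so the long sides face +-x), 60 mm high, loose on the bench. Origin: centre of its underside, z up. Starts turned at most 0.25 rad from the station's axes. The red band crosses it along x, 22 mm to the +y side of its middle.
- station: Fixed blue steel corner stop. Origin: at bench height in the inside corner where the two inner faces meet. Long rail: along -y from the corner for 345 mm, inner face in plane x = 0, facing -x (the robot). Side stop: along -x for 94 mm, inner face in plane y = 0, facing -y. Both 40 mm high, 6 mm thick. Carton home: centre at x -45, y -55 mm, axes parallel. Yaw -0.1 to 0.2 rad from world.
- carton_green: Same carton (90 x 110 x 60 mm) with a green band: leave alone. Origin: centre of its underside. The two cartons start side by side, at least 120 mm clear of the long rail, and either may be the one nearer the side stop; when the red one is the farther, it can pass between the green one and the rail.
- start_top (a point): Centre of the top face of the round green push button (34 mm across), which sits in a black housing on a fixed grey box 70 x 70 x 45 mm, outside the side stop, on its left as seen from the robot. Pressed straight down. The grey labeller (170 x 150 mm, 85 mm high, paper roll on top up to 140 mm) stands fixed behind the corner, to the left: station x 40 to 210, y 30 to 180 mm.
- start (a joint): Travel of the green button, in m: 0 released, 0.006 fully down. A spring returns it; fully down takes about 5 N.
- bolt: Large steel bolt standing on its head, 34 mm wide head, 55 mm high. Origin: centre of its underside. Leave alone.
- tape: Yellow packing tape roll lying flat in front of the button box, 90 mm across, 48 mm high. Origin: centre of its underside. Leave alone.
- nut_tub: Clear tub of nuts, 100 x 125 mm, 55 mm high. Origin: centre of its underside. Leave alone.
- blue_bin: Blue parts bin, 110 x 138 mm, 60 mm high. Origin: centre of its underside. Leave alone.
- screwdriver: Screwdriver with a black handle, lying along its x. Leave alone.
- jar: Jar with a white cap, 60 mm across, 85 mm high. Origin: centre of its underside. Leave alone.

How it is judged (in metres and radians):
On the way, in this order (a step that is already met when the one before it is completed fails the run):
1. the red-banded carton is home: flush against the long rail and the side stop (x of carton_red in the frame of station between -0.05 and -0.04 m and y of carton_red in the frame of station between -0.06 and -0.05 m and angle between the x axis of carton_red and the x axis of station, either way round below 0.06 rad and height (world z) of carton_red below 0.006 m and angle between carton_red's own z axis and vertical below 0.06 rad), for 0.2 s.
2. the green button is pressed all the way down with the carton home (value of joint start above 0.0045 m and x of carton_red in the frame of station between -0.05 and -0.04 m and y of carton_red in the frame of station between -0.06 and -0.05 m and angle between the x axis of carton_red and the x axis of station, either way round below 0.06 rad), for 0.05 s.
At the end, for the whole second after the job is handed in: Red-banded carton flat and at rest in the corner, centre within 5 mm of touching both stops and square within 0.06 rad, a long side to the rail; button pressed at least 4.5 mm down after that, then released; all other things within 20 mm of their start (all of step 1 and linear speed of carton_red below 0.01 m/s and value of joint start below 0.002 m and distance of each of carton_green, bolt, tape, nut_tub, blue_bin, screwdriver, jar from where it was at the start of the episode below 0.02 m).
It fails at once if the red-banded carton is lifted (10 mm off the bench) or tipped (height (world z) of carton_red above 0.01 m or angle between carton_red's own z axis and vertical above 0.2 rad).
It fails at once if the button is pressed while the red-banded carton is not home (8 mm, 0.1 rad) (value of joint start above 0.0045 m and not (x of carton_red in the frame of station between -0.053 and -0.037 m and y of carton_red in the frame of station between -0.063 and -0.047 m and angle between the x axis of carton_red and the x axis of station, either way round below 0.1 rad)).
It fails at once if any other thing on the bench is moved more than 20 mm (distance of any of carton_green, bolt, tape, nut_tub, blue_bin, screwdriver, jar from where it was at the start of the episode above 0.02 m).
It also fails if it takes over 58 s, if anything falls off the work surface, if the arm or the gripper's body presses on something with over 40 N, if the wrist force passes 120 N, or if a joint passes its speed limit or range.

ROBOT

A 6-joint arm with a two-finger parallel gripper is mounted at the origin on the work surface. World frame = base frame: x ahead of the robot, y to its left, z up, the work surface at z = 0. Lengths are in m, angles in degrees, forces in N, time in s.
With the tool pointing down it reaches from about 0.35 to 0.875 m from the base axis. Payload 4.2 kg.
Tool frame: the origin (TCP) lies midway between the tips of the shut fingers; the grasp point (between the pads) lies 19 mm behind it; y points along the fingers, z is the direction in which the jaws open and shut, and the axes are right-handed (so a half turn about y gives the same grasp; the last joint's range is limited). The gripper opens to 87 mm and grips with 3 to 60 N. Pads are 19 mm wide; open, the fingers measure 117 mm over their backs; the gripper's body (75 mm by 190 mm) begins 51 mm behind the grasp point.
Start: joints at [-57.662, 22.042, 0.453, 0, -68.411, -14.817], TCP at [0.188, -0.596, 0.223] pointing down, gripper open.
Joint ranges: [-179.83, 179.83], [-69.29, 118.12], [-61.27, 80.66], [-181.25, 117.63], [-171.15, -9.14], [-177.46, 177.46]. Speed limits (degrees/s): [159.86, 159.86, 180, 180, 180, 180].

INTERFACE

Orientations are given as [roll, pitch, yaw] about the fixed x, y, z axes, in that order (R = Rz(yaw) Ry(pitch) Rx(roll)).
In Python, from workcell import env gives the robot as it stands. The module is installed in compiled form; this text tells all that it offers. Calls block until the motion is done:
- env.goto(position, orientation): joint-space move of the TCP to a pose.
- env.move_straight(position, rotation=None, rate=0.15, force_limit=None): straight line of the TCP; rotation=None keeps the orientation; rate is the mean speed in m/s. With force_limit (N) it stops when the force on the tool has changed by that much, and returns True; else False.
- env.set_joints(angles): joint-space move.
- env.gripper_to(opening, grasp_force=None): opening from 0.0 (shut) to 1.0 (fully open); grasp_force is the grip in N (None keeps the last); returns when the fingers have stopped.
- env.dwell(seconds).
- env.inverse_kinematics(position, orientation): joint angles nearest the present ones, or None.
- env.read_state(): the state.
- env.grab_frame(name): name is "side" or "top" or "wrist"; returns a dict with "image" (480x640x3 uint8, blue, green, red), "fx", "fy", "cx", "cy" (pixels), "position" and "orientation" of the camera in the world. Camera axes: x right, y up, looking along -z (the intrinsics and any distortion apply to the point x, -y, -z); pixel columns grow to the right and rows downward; lengths in m; the calibration is good to about 2 mm. A picture is of the moment at which its call begins. There is no depth.
A pose or a line that the arm cannot do raises env.Unreachable and nothing moves.
- env.close_job(): hands the job in, once; it reports no verdict.
Trained networks look in a picture, given as the dict that the camera call returned (one of the last four; its "shot" number tells which), for a name from the list of things; names that differ only in an ending like _2 or _b are one class to them, and where a whole thing is asked for, a point or a joint stands for the part that bears it (a point fixed in the world has none). Each returns a list of dicts, best first, with "score" (0 to 1); they miss things now and then, are a little off and sometimes report something else, mostly with a low value. They report only what shows in the picture. A call takes as long as a camera call.
- env.search_frame(picture, thing): "xyz" ([x, y, z] in m, in world coordinates, good to about 4 mm: the middle of the surface that is visible of it).
- env.trace(picture, thing): "mask" (480x640 bool, what is visible of it).
The state is a dict: "clock": time; "joint_positions": joint angles; "qvel": joint speeds; "joint_torque": joint torques, N m; "position": TCP position; "tool_rot": TCP orientation; "force": force on the tool from outside, world axes, zero at the start; "wrist_torque": the same for the moment, N m; "opening": opening from 0.0 (shut) to 1.0 (fully open).
Only numpy, scipy, OpenCV 4.12 (cv2) and the standard library are available. Lean on these libraries where they do the work, as an engineer would, in place of code of your own. Each camera call takes 0.05 s, during which the arm holds its last target.

## Working session

There is one attempt and no reset: what is moved stays moved. The work goes in short steps, each a Python script; the robot and the scene stay as the last script left them, time stands still between calls to the robot, and variables do not carry over. Pictures are saved under pics/ and viewed, and the job is handed in when it is done.

```bash
mkdir -p pics
python3 - <<'E'
from workcell import env
import cv2,numpy as np
s=env.read_state();print({k:np.round(v,3).tolist() for k,v in s.items()})
for n in ["top","side"]:
    f=env.grab_frame(n);cv2.imwrite(f"pics/{n}0.png",f["image"])
    print(n,{k:(np.round(v,4).tolist() if not isinstance(v,str) else v) for k,v in f.items() if k!="image"})
    for t in ["carton_red","carton_green","station","start_top","start","tape","bolt","nut_tub","blue_bin","jar","screwdriver"]:
        try:
            r=env.search_frame(f,t);print(t,[(np.round(q["xyz"],3).tolist(),round(q["score"],2)) for q in r[:2]])
        except Exception as e: print(t,repr(e))
E
```

```text
{'clock': 0.0, 'joint_positions': [-57.663, 22.091, 0.379, -0.03, -68.412, -14.817], 'qvel': [-0.058, -0.045, 0.025, -0.006, 0.074, 0.008], 'joint_torque': [-0.0, -39.067, 18.74, 4.22, 0.011, -0.0], 'position': [0.188, -0.595, 0.221], 'tool_rot': [-89.874, 0.004, 17.509], 'force': [-0.713, 0.493, 0.294], 'wrist_torque': [-0.047, -0.0, 0.028], 'opening': 1.0}
top {'fx': 440.3548, 'fy': 440.3548, 'cx': 319.5554, 'cy': 242.1308, 'position': [0.3766, -0.0633, 0.9407], 'orientation': [6.3018, -0.3674, -89.2572], 'shot': 1}
carton_red [([0.461, -0.191, 0.057], 0.91)]
carton_green [([0.471, -0.019, 0.063], 0.6)]
station [([0.722, 0.149, 0.084], 0.97), ([0.463, -0.192, 0.062], 0.47)]
start_top [([0.37, -0.465, 0.012], 0.69), ([0.519, 0.212, 0.067], 0.59)]
start [([0.519, 0.212, 0.058], 0.54)]
tape [([0.38, 0.247, 0.045], 0.72)]
bolt [([0.398, 0.113, 0.018], 0.6), ([0.52, 0.212, 0.066], 0.23)]
nut_tub [([0.544, -0.419, 0.013], 0.62)]
blue_bin [([0.369, -0.465, 0.011], 0.89)]
jar [([0.678, -0.384, 0.083], 0.64)]
screwdriver [([0.281, -0.341, 0.022], 0.91), ([0.396, 0.114, 0.017], 0.42)]
side {'fx': 512.1162, 'fy': 512.1162, 'cx': 319.9762, 'cy': 235.8073, 'position': [0.2932, 0.9937, 0.8151], 'orientation': [55.9042, -0.3362, -169.1895], 'shot': 2}
carton_red [([0.68, -0.368, 0.055], 0.7), ([0.47, 0.021, 0.056], 0.45)]
carton_green [([0.469, 0.022, 0.061], 0.77)]
station [([0.741, 0.219, 0.069], 0.59)]
start_top [([0.526, 0.214, 0.066], 0.57)]
start [([0.524, 0.218, 0.063], 0.72)]
tape [([0.379, 0.262, 0.036], 0.96)]
bolt [([0.4, 0.131, 0.021], 0.8)]
nut_tub [([0.547, -0.403, 0.032], 0.82), ([0.683, -0.368, 0.053], 0.21)]
blue_bin [([0.375, -0.468, 0.032], 0.83)]
jar [([0.683, -0.368, 0.054], 0.96)]
screwdriver [([0.28, -0.336, 0.019], 0.82)]
```

View pics/top0.png

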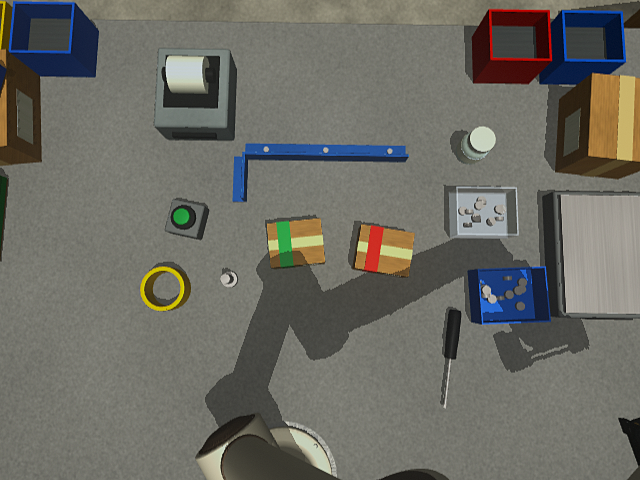

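View pics/side0.png

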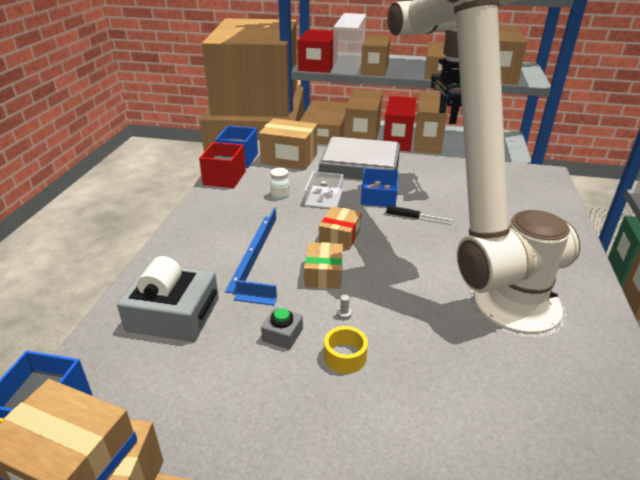

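The top view shows the blue corner at about (245,157) and the rail running right to about (408,152). The green carton is at about (296,242) and the red one at about (384,250), so red is the farther carton. The button is at about (181,217). I'll zoom in to measure corners.

```bash
cat > h.py <<'E'
import numpy as np,cv2
from scipy.spatial.transform import Rotation as R
def ray(f,u,v):
    d=np.array([(u-f["cx"])/f["fx"],-(v-f["cy"])/f["fy"],-1.0])
    return np.array(f["position"]),R.from_euler("xyz",f["orientation"],degrees=True).as_matrix()@d
def pix2w(f,u,v,z):
    p,d=ray(f,u,v); return p+d*(z-p[2])/d[2]
def w2pix(f,P):
    M=R.from_euler("xyz",f["orientation"],degrees=True).as_matrix()
    c=M.T@(np.array(P,float)-f["position"]); return f["cx"]+f["fx"]*c[0]/-c[2], f["cy"]-f["fy"]*c[1]/-c[2]
E
python3 - <<'E'
from workcell import env
import cv2,numpy as np,pickle
from h import *
f=env.grab_frame("top")
print([k for k in f])
print({t:len(env.trace(f,t)) for t in ["carton_red"]})
pickle.dump({k:f[k] for k in f},open("top.pkl","wb"))
im=f["image"][130:290,150:430]
cv2.imwrite("pics/z1.png",cv2.resize(im[:, :140],None,fx=5,fy=3.75,interpolation=cv2.INTER_CUBIC)) 
cv2.imwrite("pics/za.png",cv2.resize(f["image"][135:215,225:325],None,fx=7,fy=7,interpolation=cv2.INTER_CUBIC))
cv2.imwrite("pics/zb.png",cv2.resize(f["image"][205:285,340:425],None,fx=7,fy=7,interpolation=cv2.INTER_CUBIC))
cv2.imwrite("pics/zc.png",cv2.resize(f["image"][135:215,325:425],None,fx=7,fy=7,interpolation=cv2.INTER_CUBIC))
cv2.imwrite("pics/zd.png",cv2.resize(f["image"][205:285,250:335],None,fx=7,fy=7,interpolation=cv2.INTER_CUBIC))
E
```

```text
['image', 'fx', 'fy', 'cx', 'cy', 'position', 'orientation', 'shot']
{'carton_red': 1}
```

View pics/za.png

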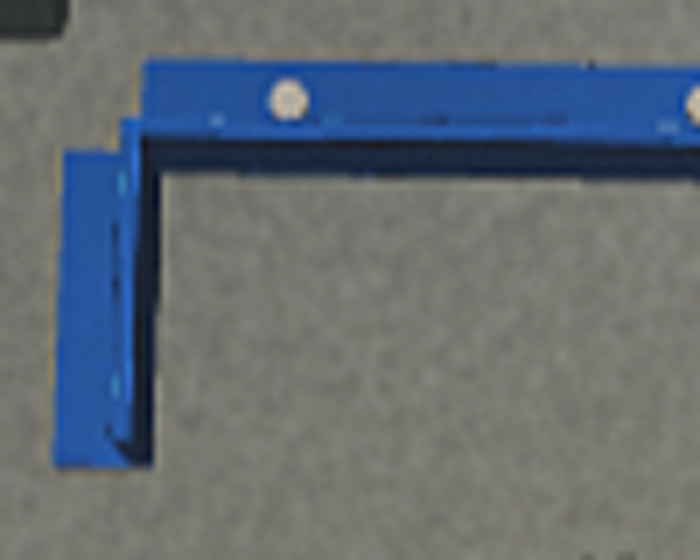

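View pics/zb.png

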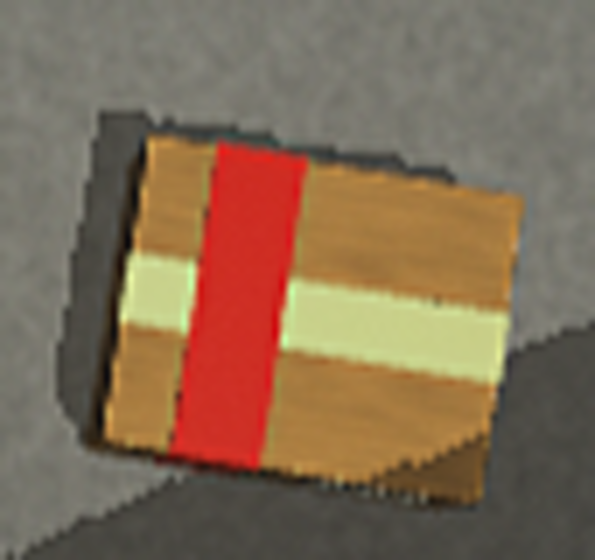

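View pics/zc.png

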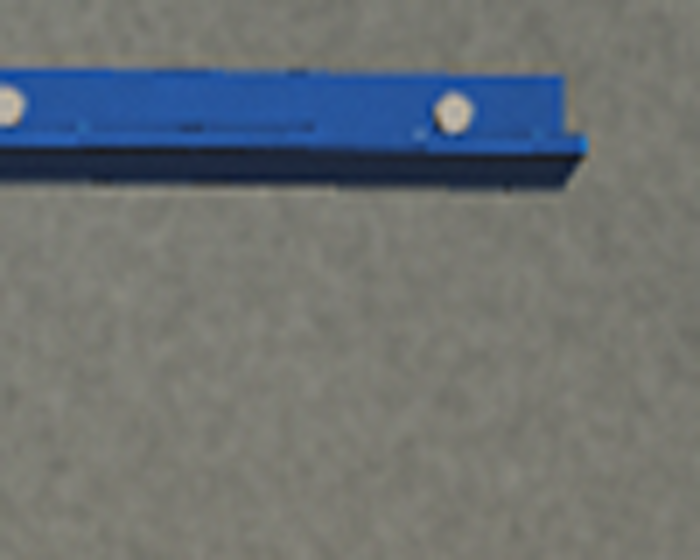

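View pics/zd.png

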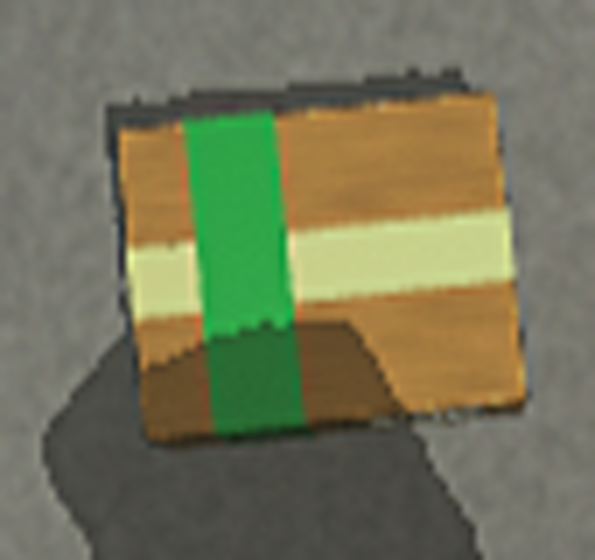

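Run:
```python
import pickle
from h import *
f=pickle.load(open("top.pkl","rb"))
g=lambda x,y,ox,oy,z:pix2w(f,(x+.5)/7-.5+ox,(y+.5)/7-.5+oy,z)[:2]
def pr(n,a): print(n,np.round(a,4))
a=g(143,137,225,135,.04);b=g(587,152,325,135,.04);c=g(160,173,225,135,0);d=g(567,186,325,135,0);e=g(153,466,225,135,0)
for n,v in zip("abcde",(a,b,c,d,e)):pr(n,v)
for p,q in((a,b),(c,d)): 
    w=p-q; print(np.hypot(*w),-np.arctan2(w[0],w[1]))
w=c-e;print(np.hypot(*w),np.arctan2(w[1],w[0]))
for n,P,o in(("red",[(147,135),(524,200),(480,503),(100,447)],(340,205)),("green",[(118,128),(497,92),(526,408),(146,442)],(250,205))):
    Q=np.array([g(x,y,*o,.06) for x,y in P]);print(n,Q.round(4).tolist(),Q.mean(0).round(4),[round(float(np.hypot(*(Q[i]-Q[(i+1)%4]))),4) for i in range(4)])
    w=Q[0]+Q[3]-Q[1]-Q[2];w2=Q[0]+Q[1]-Q[2]-Q[3];print(-np.arctan2(w[0],w[1]),np.arctan2(w2[1],w2[0]))
b=f["image"]; hsv=cv2.cvtColor(b,cv2.COLOR_BGR2HSV); m=cv2.inRange(hsv,(45,120,60),(80,255,255))
n,l,st,ct=cv2.connectedComponentsWithStats(m)
for i in range(1,n):
    if st[i,4]>60: print(st[i],ct[i],[pix2w(f,*ct[i],z).round(4).tolist() for z in(.06,.065,.07)])
```

```text
a [0.6601 0.0913]
b [ 0.6606 -0.2526]
c [0.6611 0.0925]
d [ 0.6621 -0.2546]
e [0.5678 0.0918]
0.3438962729216322 0.0014985564740576287
0.3471013666392124 0.002844222931946038
0.09328824267984083 0.007695741204144737
red [[0.5123, -0.1502], [0.4948, -0.259], [0.4074, -0.2455], [0.422, -0.137]] [ 0.4591 -0.1979] [0.1103, 0.0884, 0.1095, 0.0912]
-0.1459819009444141 -0.14913937386051154
green [[0.5116, 0.0402], [0.5237, -0.0691], [0.4323, -0.0785], [0.4212, 0.0298]] [ 0.4722 -0.0194] [0.1099, 0.0918, 0.1089, 0.0911]
0.10628524804959578 0.10854485172817671
[173 208  17  17 220] [180.93181818 215.97272727] [[0.5233, 0.2132, 0.06], [0.5225, 0.2116, 0.065], [0.5216, 0.21, 0.07]]
[276 221  18  46 586] [284.48122867 243.70307167] [[0.4698, 0.0028, 0.06], [0.4693, 0.0024, 0.065], [0.4687, 0.002, 0.07]]
```

Measurements agree with the given sizes: rail 0.344 to 0.347 m, side stop 0.093 m, cartons 90 x 110 mm.

- **Station:** origin at about (0.6605, 0.092), yaw about 0.
- **Home centre:** about (0.6155, 0.037).
- **Red carton:** (0.459, -0.198), yaw -0.148.

First I'll push it +x into the rail with the two open fingers.

```bash
cat >> h.py <<'E'
def st(env,t=""):
    s=env.read_state();print(t,round(s["clock"],2),np.round(s["position"],4),np.round(s["force"],1),np.round(s["tool_rot"],1),round(s["opening"],2))
def snap(env,n,name):
    f=env.grab_frame(n);cv2.imwrite(f"pics/{name}.png",f["image"]);return f
E
python3 - <<'E'
from workcell import env
from h import *
O=[-90,0,0.2]
env.goto([.375,-.195,.15],O);env.gripper_to(0.8);st(env)
env.move_straight([.375,-.195,.015],rate=.15);st(env)
print(env.move_straight([.545,-.195,.015],rate=.08));st(env)
snap(env,"top","p1")
E
```

```text
3.58 [ 0.375 -0.195  0.15 ] [ 0.1 -0.2 -0.2] [-90.    0.    0.2] 0.8
 4.63 [ 0.3756 -0.1951  0.0155] [-1.   0.8 -0.1] [-90.   -0.1   0.2] 0.8
False
 6.91 [ 0.5449 -0.195   0.0151] [-2.2  0.9 -0.9] [-90.   -0.    0.2] 0.8
```

View pics/p1.png

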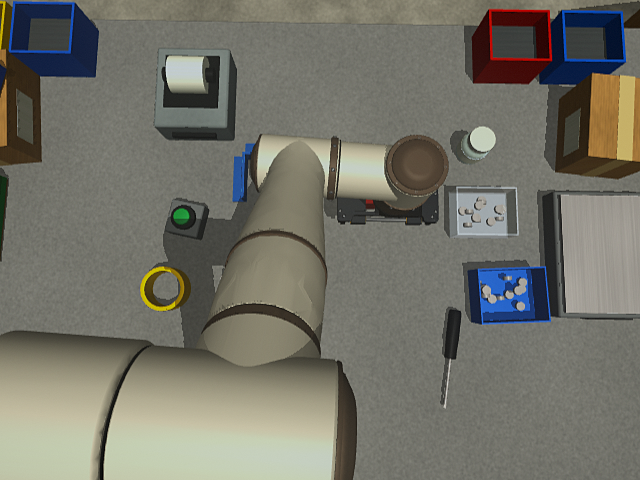

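The arm hides the carton here, but a sliver of the red band shows ahead of the gripper at (370,203). Next, a force-limited push to the rail, then back off and look.

Run:
```python
from workcell import env
from h import *
print(env.move_straight([.572,-.195,.015],rate=.04,force_limit=14));st(env)
env.move_straight([.54,-.195,.015],rate=.15)
env.move_straight([.54,-.195,.16],rate=.25)
env.goto([.50,-.36,.2],[-90,0,90]);st(env)
f=snap(env,"top","p2");snap(env,"side","p2s")
```

```text
True
 7.44 [ 0.5588 -0.1948  0.0143] [ 0.4 -0.4 -0.1] [-89.9   0.5   0.1] 0.8
 10.06 [ 0.4999 -0.3597  0.1992] [ 0.2 -0.3 -0.2] [-89.9  -0.   90. ] 0.8
```

View pics/p2.png

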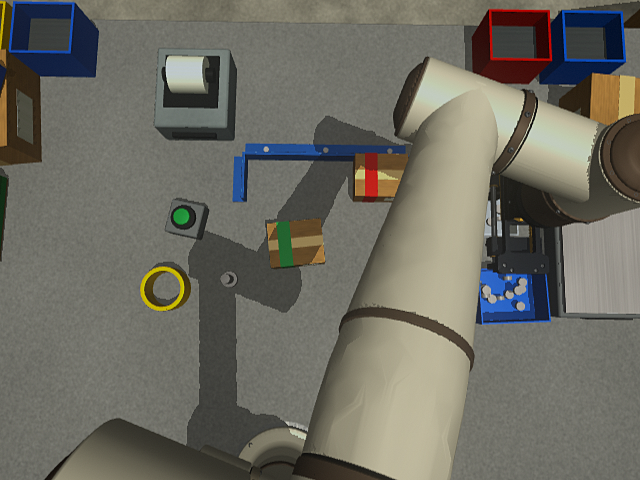

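View pics/p2s.png

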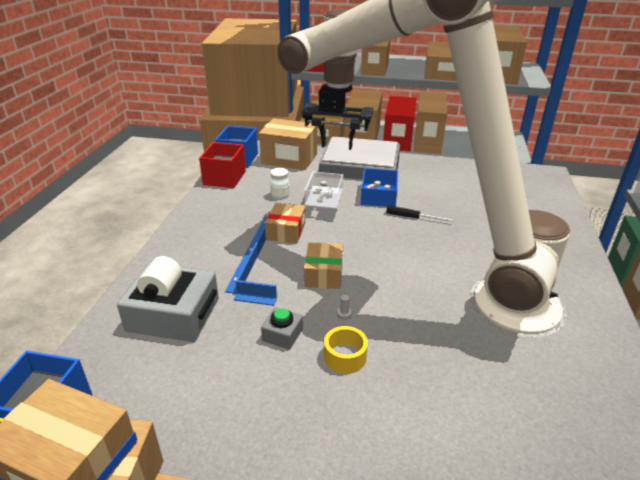

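The carton is square and close to the rail: left edge at x about 355, top edge at about row 153. The green carton hasn't moved. Next I'll slide it +y along the rail from its -y end.

Run:
```python
from workcell import env
from h import *
O=[-90,0,90.2]
env.goto([.6135,-.282,.17],O);env.gripper_to(0.4);st(env)
print(env.move_straight([.6135,-.282,.025],rate=.12,force_limit=10));st(env)
print(env.move_straight([.6135,-.045,.025],rate=.08,force_limit=35));st(env)
print(env.move_straight([.6135,-.015,.025],rate=.03,force_limit=14));st(env)
f=snap(env,"side","p3s");snap(env,"top","p3")
```

```text
11.64 [ 0.6135 -0.282   0.17  ] [0.7 0.6 0.7] [-90.   -0.   90.2] 0.41
False
 13.0 [ 0.6142 -0.2822  0.026 ] [-0.3  0.7  0.3] [-90.1   0.   90.2] 0.4
False
 16.11 [ 0.6135 -0.0451  0.025 ] [ 0.2 -1.8 -0.3] [-90.   -0.   90.2] 0.4
True
 16.73 [ 0.6128 -0.03    0.0249] [ 0.4 -2.3  1.2] [-89.9   0.2  90.2] 0.4
```

View pics/p3s.png

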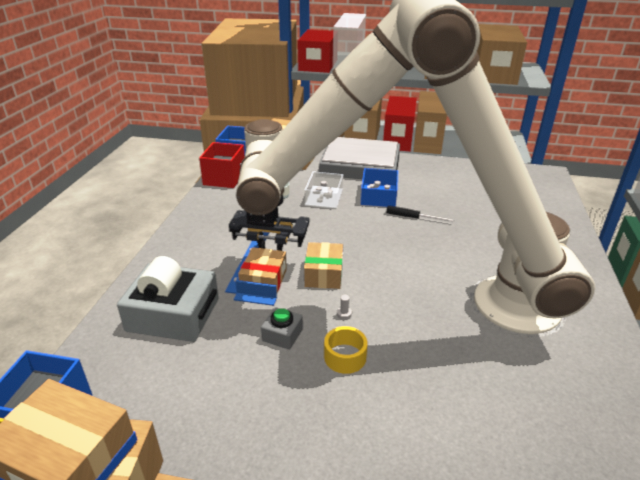

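The carton is now in the corner, with its red band at about (262,270) in the side view. I'll press once more in +y, then seat it in +x from the robot side.

Run:
```python
from workcell import env
from h import *
print(env.move_straight([.6135,-.015,.025],rate=.02,force_limit=14));st(env)
env.move_straight([.6135,-.06,.025],rate=.15)
env.move_straight([.6135,-.06,.16],rate=.25)
env.goto([.551,.037,.13],[-90,0,0.2]);env.gripper_to(0.7)
print(env.move_straight([.551,.037,.025],rate=.12,force_limit=10));st(env)
print(env.move_straight([.58,.037,.025],rate=.02,force_limit=14));st(env)
env.move_straight([.551,.037,.025],rate=.15)
env.move_straight([.551,.037,.16],rate=.25)
env.goto([.40,.25,.25],[-90,0,0.2]);st(env)
f=snap(env,"top","p4");cv2.imwrite("pics/p4z.png",cv2.resize(f["image"][135:215,225:325],None,fx=7,fy=7,interpolation=cv2.INTER_CUBIC))
import pickle;pickle.dump(f,open("top4.pkl","wb"))
```

```text
True
 17.2 [ 0.6116 -0.0301  0.024 ] [ 0.  -1.6  0.6] [-89.6   0.4  90.1] 0.4
False
 21.57 [0.5516 0.0372 0.0257] [ 1.1 -0.1 -0.1] [-90.   -0.1   0.2] 0.7
True
 22.35 [0.5589 0.0361 0.0238] [-0.  -0.1 -0.4] [-90.1   0.7   0.1] 0.7
 24.37 [0.4001 0.2494 0.249 ] [0.7 0.3 0. ] [-90.1   0.1   0.2] 0.7
```

View pics/p4.png

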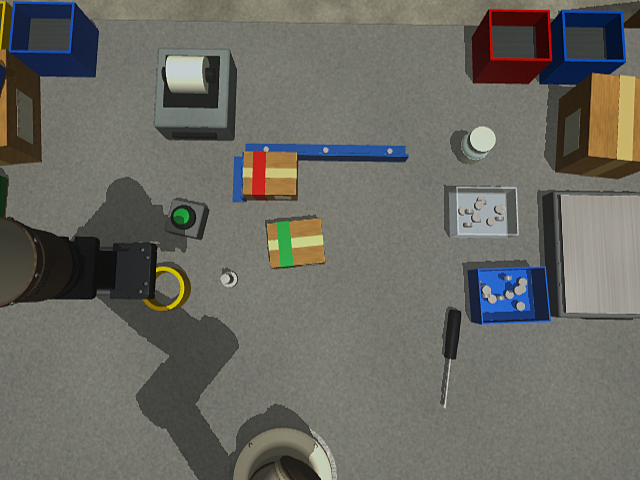

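View pics/p4z.png

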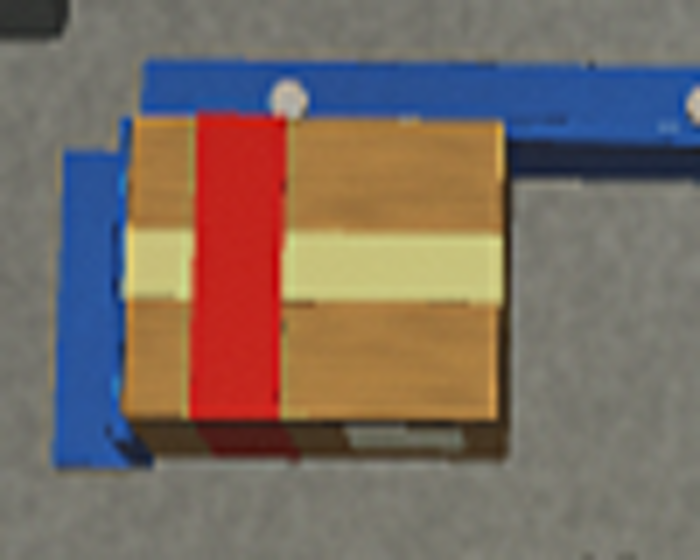

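Run:
```python
import pickle
from h import *
f=pickle.load(open("top4.pkl","rb"))
g=lambda x,y,z:pix2w(f,(x+.5)/7-.5+225,(y+.5)/7-.5+135,z)[:2]
Q=np.array([g(x,y,.06) for x,y in [(132,117),(505,121),(499,419),(122,417)]])
print(Q.round(4).tolist(),Q.mean(0).round(4))
w=Q[0]+Q[3]-Q[1]-Q[2];w2=Q[0]+Q[1]-Q[2]-Q[3];print(-np.arctan2(w[0],w[1]),np.arctan2(w2[1],w2[0]))
# predicted corners for home
for o in((.6605,.092),):
  for dx,dy in((0,0),(0,-.11),(-.09,-.11),(-.09,0)):
    u,v=w2pix(f,[o[0]+dx,o[1]+dy,.06]);print((u+.5-225)*7-.5,(v+.5-135)*7-.5)
b=f["image"]; hsv=cv2.cvtColor(b,cv2.COLOR_BGR2HSV); m=cv2.inRange(hsv,(45,120,60),(80,255,255))
n,l,s,ct=cv2.connectedComponentsWithStats(m)
for i in range(1,n):
    if s[i,4]>60: print(s[i],ct[i])
cv2.imwrite("pics/btn.png",cv2.resize(pickle.load(open("top.pkl","rb"))["image"][190:250,155:215],None,fx=8,fy=8))
```

```text
[[0.6598, 0.0913], [0.6602, -0.0183], [0.571, -0.0182], [0.57, 0.0914]] [0.6152 0.0366]
0.006486062672667058 -0.0006576005765160273
129.749837684158 114.520082520128
504.1631753910016 119.98789529236402
498.3786861271706 420.5921340932855
119.83032195906142 415.24670844781883
[173 208  17  16 211] [180.96208531 215.79146919]
[276 221  18  47 588] [284.48639456 243.81462585]
```

View pics/btn.png

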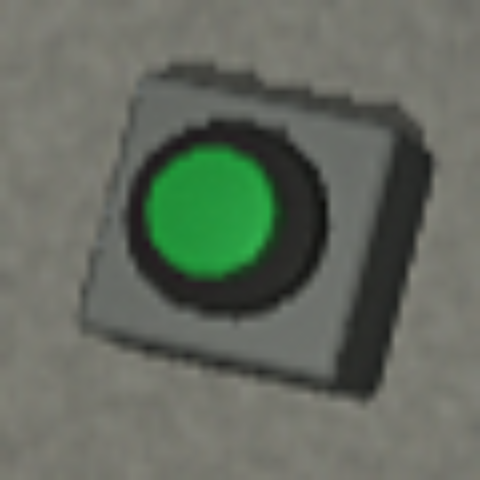

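The carton centre measures (0.6152, 0.0366) with yaw about 0.003, within 1 mm of home. The green band hasn't shifted. Now I'll triangulate the button from both views.

Run:
```python
import pickle
from h import *
f=pickle.load(open("top.pkl","rb"))
s=dict(fx=512.1162,fy=512.1162,cx=319.9762,cy=235.8073,position=[0.2932,0.9937,0.8151],orientation=[55.9042,-0.3362,-169.1895])
im=cv2.imread("pics/side0.png");m=cv2.inRange(cv2.cvtColor(im,cv2.COLOR_BGR2HSV),(45,100,40),(80,255,255))[290:340,260:300]
ys,xs=np.nonzero(m);print(xs.min()+260,xs.max()+260,ys.min()+290,ys.max()+290)
cv2.imwrite("pics/btns.png",cv2.resize(im[290:350,255:315],None,fx=8,fy=8))
for z in(.06,.065,.07,.075):
    P=pix2w(f,181.0,216.0,z);
    th=np.linspace(0,6.28,60);e=np.array([w2pix(s,[P[0]+.017*np.cos(t),P[1]+.017*np.sin(t),z]) for t in th]);ft=np.array([w2pix(f,[P[0]+.017*np.cos(t),P[1]+.017*np.sin(t),z]) for t in th])
    print(z,P.round(4),e.min(0).round(1),e.max(0).round(1),np.ptp(ft,0))
```

```text
273 289 309 321
0.06 [0.5232 0.213  0.06  ] [272.7 310.4] [288.6 321.4] [16.85783303 16.60323085]
0.065 [0.5224 0.2115 0.065 ] [273.1 308.2] [289.1 319.2] [16.95408372 16.69803342]
0.07 [0.5216 0.2099 0.07  ] [273.6 306.1] [289.6 317. ] [17.05143983 16.79392484]
0.075 [0.5207 0.2083 0.075 ] [274.1 303.9] [290.1 314.7] [17.14992049 16.89092398]
```

View pics/btns.png

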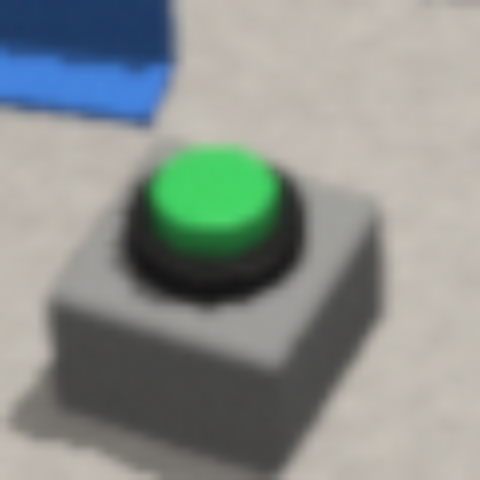

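In the side view the button's top-face rim spans rows 308 to 319, so the top is at z about 0.066 and the centre about (0.522, 0.211). Fingers shut, press straight down.

Run:
```python
from workcell import env
from h import *
env.gripper_to(0.0)
env.goto([.522,.211,.13],[-90,0,0.2]);st(env)
env.move_straight([.522,.211,.075],rate=.1);env.dwell(.2);st(env,"pre")
print(env.move_straight([.522,.211,.050],rate=.02,force_limit=3));st(env,"touch")
print(env.move_straight([.522,.211,.050],rate=.02,force_limit=14));st(env,"bottom")
```

```text
26.34 [0.5222 0.2113 0.1307] [ 0.1 -0.1  1.1] [-90.   -0.    0.2] 0.0
pre 27.24 [0.5224 0.2113 0.0758] [-0.2  0.1 -0.3] [-89.9  -0.1   0.2] 0.0
True
touch 27.93 [0.5221 0.211  0.0635] [-0.1 -0.3  3.5] [-90.    0.    0.2] 0.0
True
bottom 28.28 [0.5221 0.211  0.0615] [-0.6  0.2  5.5] [-90.1   0.    0.3] 0.01
```

Run:
```python
from workcell import env
from h import *
for z in(.0605,.0595,.0585):
    env.move_straight([.522,.211,z],rate=.02);env.dwell(.2);st(env,z)
    if env.read_state()["force"][2]>18: break
f=snap(env,"side","p5")
cv2.imwrite("pics/p5z.png",cv2.resize(f["image"][280:350,245:325],None,fx=7,fy=7))
```

```text
0.0605 28.73 [0.5221 0.211  0.0614] [-2.1  0.4  7.1] [-90.   -0.    0.3] 0.01
0.0595 29.18 [0.5222 0.211  0.0613] [-3.7 -0.2 12.3] [-90.   -0.1   0.3] 0.01
0.0585 29.63 [0.5222 0.2111 0.0612] [-5.3 -0.8 17.4] [-90.   -0.1   0.3] 0.01
```

View pics/p5z.png

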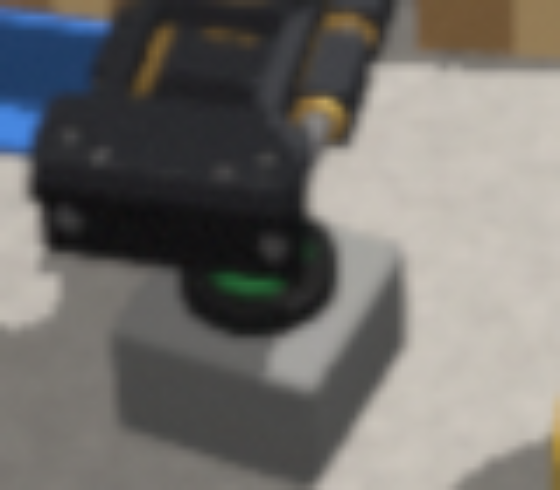

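The stop is hard at z about 0.0613: the load rises from 7 to 17 N with almost no further motion. The 5.5 N at the onset matches the spring figure, so the button is fully down. Releasing and doing the final check.

Run:
```python
from workcell import env
from h import *
env.move_straight([.522,.211,.16],rate=.1);env.goto([.40,.25,.25],[-90,0,0.2]);st(env)
f=snap(env,"top","p6");cv2.imwrite("pics/p6z.png",cv2.resize(f["image"][135:215,225:325],None,fx=7,fy=7,interpolation=cv2.INTER_CUBIC))
a=cv2.imread("pics/p4.png");d=cv2.absdiff(a,f["image"]).max(2)
print("diff carton region",d[140:210,235:310].max(),"others",d[130:340,430:560].max())
m=cv2.inRange(cv2.cvtColor(f["image"],cv2.COLOR_BGR2HSV),(45,120,60),(80,255,255))
n,l,s,ct=cv2.connectedComponentsWithStats(m);print([(s[i,4],ct[i].round(2)) for i in range(1,n) if s[i,4]>60])
d0=cv2.absdiff(cv2.imread("pics/top0.png"),a).max(2);print("since start, right area",d0[130:420,430:540].max(), "tape",d0[262:310,140:150].max())
```

```text
31.52 [0.4    0.2499 0.2493] [-0.2 -0.4 -0. ] [-90.    0.    0.2] 0.0
diff carton region 5 others 7
[(np.int32(211), array([180.96, 215.79])), (np.int32(588), array([284.48, 243.89]))]
since start, right area 105 tape 189
```

View pics/p6.png

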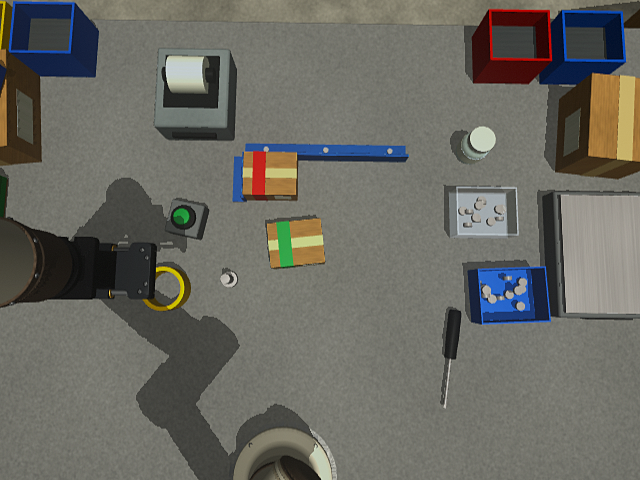

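The carton is still in the corner with its band at about (260,175). The button is back up at (181,216), and the other things are at their starting pixels. The differences from the first picture are the arm and its shadows. Handing in.

```bash
python3 -c "
from workcell import env
env.close_job()"
```

```text
the job is handed in; nothing more can be done
```

I pushed the red-banded carton into the corner of the blue stop, pressed the green button all the way down with the carton in place, and let go. The job is handed in, at about 32 s of the 58 s allowed; no verdict is reported.

- **Carton:** I pushed it against the rail with two open fingers, slid it along the rail to the side stop, then seated it in both directions. Before the button press its centre measured (0.6152, 0.0366), against an expected (0.6155, 0.037). It was square within about 0.01 rad, and a picture after the press showed no change.
- **Button:** It hit a hard stop at z ≈ 0.061. The load began at about 5.5 N, which matches the spring, and rose to 17 N with almost no further movement. After release, the button looked the same as before the press.
- **Other things:** The green carton and the rest are at their starting places as far as the top view shows. The tape was partly hidden by the gripper in the last picture. A pixel comparison with the first picture did show differences around the tape and on the right side of the bench, which I put down to the arm and its shadows.

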